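Fit and lock a flat-shanked stake in the bench socket

ROBOT

A 6-joint arm with a two-finger parallel gripper is mounted at the origin on a cart in front of the work surface, level with it; the furniture and walls round the work are solid. World frame = base frame: x ahead of the robot, y to its left, z up, the work surface at z = 0. Lengths are in m, angles in rad, forces in N, time in s.
With the tool pointing down it reaches from about 0.4 to 0.825 m from the base axis. Payload 7 kg.
Tool frame: the origin (TCP) lies on the centre line of the jaws, within the pads' length; the fingertips stand 19 mm ahead of it and the grasp point (between the pads) is the TCP; z points along the fingers, y is the line along which they close (so a half turn about z gives the same grasp; the last joint's range is limited). The gripper opens to 88 mm and grips with 3 to 60 N. Pads are 19 mm wide; open, the fingers measure 130 mm over their backs; the gripper's body (78 mm by 193 mm) begins 47 mm behind the grasp point.
Start: joints at [-0.93, 0.359, 0.012, 0, -1.224, -0.288], TCP at [0.233, -0.633, 0.246] pointing down, gripper open.
Joint ranges: [-3.07, 3.07], [-1.43, 2.12], [-1.02, 1.25], [-3.03, 1.67], [-3.05, -0], [-3.03, 3.03]. Speed limits (rad/s): [2.39, 2.39, 3.01, 3.14, 3.14, 3.14].

INTERFACE

Orientations are given as [roll, pitch, yaw] about the fixed x, y, z axes, in that order (R = Rz(yaw) Ry(pitch) Rx(roll)).
In Python, from station import arm, imaging, models gives the robot as it stands.
- The arm moves only by the tool play_rows, never from a script. Its arguments are lists of equal length, an entry for each row: "travel": the shift along the tool's x, y, z in units of 25 mm (1.0 is 25 mm), a list of three; "twist": the turn about the tool's z in units of 0.15 rad (1.0 is 0.15 rad). A call has 1 to 8 rows; each row shifts and turns the commanded pose from where the row before left it, along the tool's axes as they then stand; what a row does not reach is not made up. A row lasts 1/8 s, in which the tool goes at most 62.5 mm and 10.7 degrees, less where a joint would pass 70% of its speed; a pose out of reach is approached as far as the arm can. A call with a number of a shift or a turn outside -1 to 1 is refused whole. A call with a gripper value outside its range is refused whole. "fingers" is the opening, from 0 (shut) to 1 (fully open), set as the call begins (left out, the last holds). The fingers move at their own pace and stop on an object; "newtons" is the grip in N (left out, the last holds). Time passes only in rows, so rows that do not move let the fingers close. It gives the time, the measured TCP pose, the force, the opening and the grip force at its end, in the units of the state.
- arm.get_state(): the state, without advancing time (a new reading comes with each control period).
- imaging.grab_frame(name): name is "scene" or "top" or "wrist"; returns a dict with "pixels" (480x640x3 uint8, red, green, blue), "fx", "fy", "cx", "cy" (pixels), "distortion" ([k1, k2, p1, p2, k3] as OpenCV has them; the pictures are not rectified), "R" (3x3) and "t" (3): a world point X has camera coordinates R X + t; the wrist camera has in their place "T_tool_cam" (4x4, takes a point from camera to tool coordinates, whose origin is the TCP and whose axes are the flange's). Camera axes: x right, y down, z forward; pixel columns grow to the right and rows downward; lengths in m; the calibration is good to about 2 mm. A picture is of the moment at which its call begins: read the wrist's pose just before it. There is no depth.
- arm.job_done(): hands the job in; it is judged then, once.
Trained networks look in the newest picture that a camera, given by its name, has taken for a name from the list of things; names that differ only in an ending like _2 or _b are one class to them, and where a whole thing is asked for, a point or a joint stands for the part that bears it (a point fixed in the world has none). Each returns a list of dicts, best first, with "confidence" (0 to 1); they miss things now and then, are a little off and sometimes report something else, mostly with a low value. They report only what shows in the picture. A call takes as long as a camera call.
- models.boxes_of(name, camera): "extent" ([centre column, centre row, width, height] in pixels, round what is visible of it).
- models.silhouettes(name, camera): "pixels" (480x640 bool, what is visible of it) and "extent" ([centre column, centre row, width, height] in pixels, round what is visible of it).
The state is a dict: "t": time; "q": joint angles; "qd": joint speeds; "joint_efforts": joint torques, N m; "eef_pos": TCP position; "ee_rot": TCP orientation; "force": force on the tool from outside, world axes, zero at the start; "moment": the same for the moment, N m; "width": finger opening in m; "gripper_force": force on a finger pad.
Only numpy, scipy, OpenCV 4.12 (cv2) and the standard library are available. Lean on these libraries where they do the work, as an engineer would, in place of code of your own. Each camera call takes 0.05 s, during which the arm holds its last target. There are 200 camera calls.

TASK

Take the brass domed stake out of the wooden rack and put its flat shank into the blue quick-lock socket: nobody knows how the slot inside the sleeve stands, so rest the shank lightly in the mouth and turn it until it drops into the slot, then push it fully home. Then turn the seated stake clockwise (seen from above) until it comes up against the lock stop, and let go of it. Be gentle: until it is home press with less than 25 N, and do not wrench it against the stop (the socket must never carry more than 80 N, reached at about 0.7 N m of turning), and leave the other stake and the things on the bench where they are.

Things in the scene. Friction and masses are not known exactly. Their poses are not given: they have to be found in the camera images.
- dome_stake: domed stake: brass-coloured head on a steel shank, 97 mm tall, about 0.15 to 0.3 kg, upright in one of the rack's two holes. Origin: centre of the shank's lower end, z up the axis. Shank: flat bar 26 mm (x) by 12 mm (y), square-ended, z 0 to 36 mm; round collar 40 mm across, z 36 to 42; head 26 mm (x) by 20 mm (y), z 42 to 84; dome to z 97. A half turn makes no difference to the fit
- stake_grip (a point): middle of the domed stake's head, on its axis, 64 mm above the shank's lower end, 33 mm below the top of the dome. Grip the head here across its two flat sides, 20 mm apart (stake y = -10 and +10 mm)
- socket: quick-lock socket, fixed to the bench: round grey flange 86 mm across, blue round housing 70 mm across and 48 mm tall; on its +x side a small lug (to 41 mm from the axis) with a white index line. Origin: on the axis at the bench top, z up. In it a steel sleeve 50 mm across, top 50 mm above the bench, turns about the vertical axis with a light drag of 0.08 N m and stays where it is left
- socket_mouth (a point): centre of the sleeve's top, on the socket's axis, 50 mm above the bench. From here a round counterbore 34 mm across goes 6 mm down. The stake is fully home when its collar rests on the sleeve's top, the shank's lower end 36 mm below this point
- slot_mouth (a point): on the socket's axis, in the counterbore's floor, 44 mm above the bench: mouth of the sleeve's slot, 28.5 by 14.5 mm, 34 mm deep; two red marks on the sleeve's top lie along its long side. It points 0.45 to 1.65 rad anticlockwise of socket +x (from above), not measured. Clockwise it meets a hard stop at 0.13 rad (locked); by the slot's play a stake turned up to it then lies along socket x
- rack: light wooden block, 62 mm (x) by 112 mm (y) by 44 mm tall, fixed; origin: centre of its underside. Two round through holes 30.5 mm across, at y = +30 and -30 mm, in which the stakes hang by their collars (collar's underside on the block's top, shank's lower end 8 mm above the bench). The flat sides of the stakes' heads face along the block's x, within 0.4 rad
- flat_stake: the other stake in the rack, dark steel head with a flat top, 92 mm tall, otherwise the same size; leave it in its hole. Origin as of the domed stake
- glass_jar: clear glass jar, 57 mm in diameter, 60 mm tall, standing behind the work; origin: centre of its underside
- jar_lid: white jar lid, 54 mm in diameter, 12 mm tall, lying behind the work; origin: centre of its underside
- pumice_puck: pale grey pumice puck, 25x45x42 mm, behind the work; origin: centre of its underside

How it is judged:
By the outcome, as a careful person would: the job done as asked, in the order asked, and still so for the second after the job is handed in, with the robot touching nothing.
It also fails if it takes over 72 s, if anything falls off the work surface, if the arm or the gripper's body presses on something with over 40 N, if the wrist force passes 120 N, or if a joint passes its speed limit or range.

## Working session

There is one attempt and no reset: what is moved stays moved. The work goes in short steps, Python scripts to look and compute and a tool call to move; the robot and the scene stay as the last step left them, time stands still between calls to the robot, and variables do not carry over. Pictures are saved under pics/ and viewed, at most 10 in all, crops included, and the job is handed in when it is done.

Besides the shell and the picture viewer there is one more tool, called after ">>>" as a command line: name --pt "numbers of a row" for each row, then --argument value for the rest. play_rows: Moves the arm, as the interface text tells. Shifts and turns lie within -1 to 1; 1 stands for 25 mm of shift or 0.15 rad of turn. Its arguments: {"type":"object","properties":{"travel":{"type":"array","items":{"type":"array","items":{"type":"number"}}},"twist":{"type":"array","items":{"type":"number"}},"fingers":{"type":"number"},"newtons":{"type":"number"}},"required":["travel","twist"]}

```bash
mkdir -p pics
python3 - <<'E'
from station import arm, imaging, models
import cv2, numpy as np
s=arm.get_state(); print({k:np.round(v,3).tolist() for k,v in s.items()})
ims=[]
for c in ("scene","top"):
    f=imaging.grab_frame(c); cv2.imwrite(f"pics/{c}0.png",f["pixels"][:,:,::-1])
    print(c,f["fx"],f["fy"],f["cx"],f["cy"],f["distortion"],np.round(f["R"],4).tolist(),np.round(f["t"],4).tolist())
    for n in ("dome_stake","flat_stake","socket","rack","glass_jar","jar_lid","pumice_puck"):
        print(n,[(np.round(b["extent"],1).tolist(),round(b["confidence"],2)) for b in models.boxes_of(n,c)[:2]])
E
```

```text
{'t': 0.0, 'q': [-0.93, 0.359, 0.011, -0.0, -1.224, -0.288], 'qd': [0.001, -0.001, 0.001, -0.001, 0.001, 0.001], 'joint_efforts': [0.001, -58.272, 29.307, 6.998, 0.007, -0.0], 'eef_pos': [0.233, -0.633, 0.245], 'ee_rot': [3.14, -0.0, -2.789], 'force': [0.004, 0.03, 0.697], 'moment': [-0.032, 0.028, 0.022], 'gripper_force': 0.0, 'width': 0.088}
scene 606.4464165007366 606.4464165007366 326.15775712922255 242.3062069054126 [-0.07204415  0.          0.          0.          0.        ] [[0.8921, -0.4513, -0.0209], [-0.2754, -0.5067, -0.8169], [0.3581, 0.7346, -0.5763]] [-0.5907, 0.1195, 0.83]
dome_stake [([211.1, 241.6, 23.5, 40.8], 0.57), ([225.0, 279.3, 76.3, 76.6], 0.38)]
flat_stake [([233.7, 260.1, 31.3, 46.7], 0.88), ([209.8, 240.8, 24.7, 39.7], 0.53)]
socket [([324.9, 333.1, 64.5, 66.5], 0.62)]
rack [([223.9, 278.8, 80.9, 78.6], 0.8)]
glass_jar [([344.3, 221.2, 35.0, 44.7], 0.65)]
jar_lid [([389.1, 261.6, 36.0, 23.0], 0.96)]
pumice_puck [([381.1, 231.4, 17.5, 28.1], 0.92)]
top 438.8961888925017 438.8961888925017 323.9898521844364 241.5300438257908 [-0.04337533  0.          0.          0.          0.        ] [[-0.0145, -0.9997, -0.0186], [-0.9869, 0.0173, -0.1606], [0.1609, 0.0161, -0.9868]] [-0.1812, 0.5785, 0.838]
dome_stake [([282.1, 318.1, 23.5, 18.3], 0.91)]
flat_stake [([309.7, 311.2, 21.6, 19.5], 0.71), ([296.5, 194.1, 21.4, 17.1], 0.17)]
socket [([326.9, 201.2, 26.5, 22.5], 0.23)]
rack [([296.9, 315.8, 68.1, 40.0], 0.92), ([380.9, 277.0, 40.6, 40.3], 0.7)]
glass_jar [([279.9, 209.7, 29.9, 33.2], 0.89), ([379.5, 278.5, 41.6, 41.3], 0.44)]
jar_lid [([327.2, 199.7, 26.4, 21.5], 0.81)]
pumice_puck [([297.4, 192.8, 20.2, 18.6], 0.86), ([281.3, 317.8, 21.0, 19.9], 0.3)]
```

View pics/top0.png

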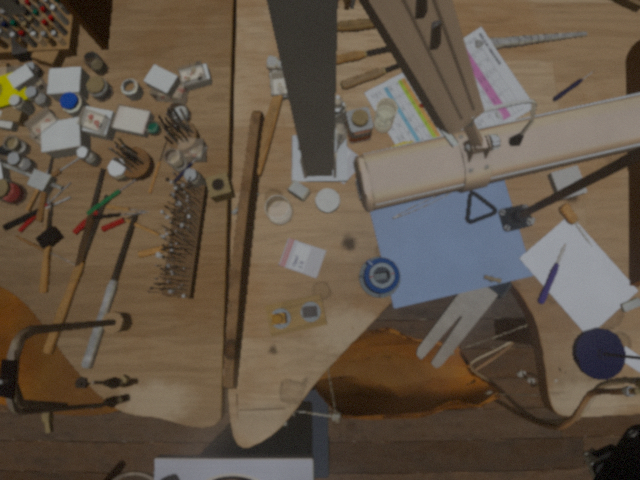

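View pics/scene0.png

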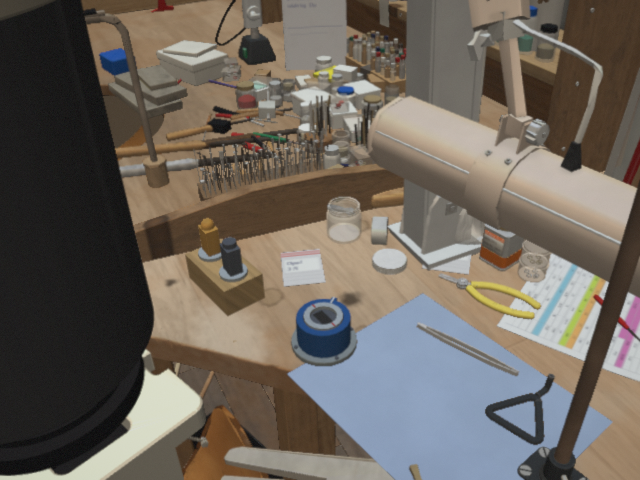

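Top view: dome stake about (280,318), flat stake (310,311), socket (380,276). There is a lamp over the far right. Next I'll localise these and look closer.

```bash
cat > h.py <<'E'
from station import arm, imaging, models
import cv2, numpy as np
from scipy.spatial.transform import Rotation as Ro
def cam(c):
    if c=="wrist":
        s=arm.get_state(); f=imaging.grab_frame(c)
        T=np.eye(4); T[:3,:3]=Ro.from_euler("xyz",s["ee_rot"]).as_matrix(); T[:3,3]=s["eef_pos"]
        W=np.linalg.inv(T@f["T_tool_cam"]); f["R"],f["t"]=W[:3,:3],W[:3,3]
    else: f=imaging.grab_frame(c)
    f["R"]=np.array(f["R"]);f["t"]=np.array(f["t"])
    f["K"]=np.array([[f["fx"],0,f["cx"]],[0,f["fy"],f["cy"]],[0,0,1.]]); f["D"]=np.array(f["distortion"])
    return f
def atz(f,px,z):
    p=cv2.undistortPoints(np.array(px,float).reshape(-1,1,2),f["K"],f["D"]).reshape(-1,2)
    d=np.c_[p,np.ones(len(p))]@f["R"]; o=-f["R"].T@f["t"]
    return o+d*((z-o[2])/d[:,2])[:,None]
def proj(f,X):
    return cv2.projectPoints(np.array(X,float).reshape(-1,1,3),cv2.Rodrigues(f["R"])[0],f["t"],f["K"],f["D"])[0].reshape(-1,2)
E
python3 - <<'E'
from h import *
f=cam("top"); g=cam("scene")
print("dome top",atz(f,[279,318],.10),"flat",atz(f,[310,311],.1),"sock",atz(f,[380,274],.05))
print("scene dome",atz(g,[207,222],.1),"flat",atz(g,[230,240],.1),"sock",atz(g,[325,314],.05))
a=cv2.resize(f["pixels"][250:340,260:410],None,fx=5,fy=5,interpolation=3)[:,:,::-1]
b=cv2.resize(g["pixels"][205:365,180:370],None,fx=4,fy=4,interpolation=3)[:,:,::-1]
cv2.imwrite("pics/a.png",a);cv2.imwrite("pics/b.png",b[:600])
E
```

```text
dome top [[ 0.42550673 -0.10649382  0.1       ]] flat [[ 0.43747388 -0.16370466  0.1       ]] sock [[ 0.50786196 -0.30015358  0.05      ]]
scene dome [[ 0.42574676 -0.10037963  0.1       ]] flat [[ 0.43961841 -0.15820501  0.1       ]] sock [[ 0.50986398 -0.30014697  0.05      ]]
```

View pics/a.png

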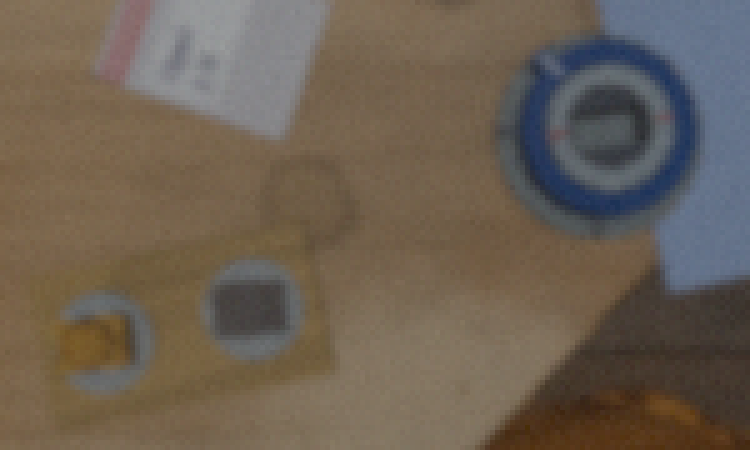

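View pics/b.png

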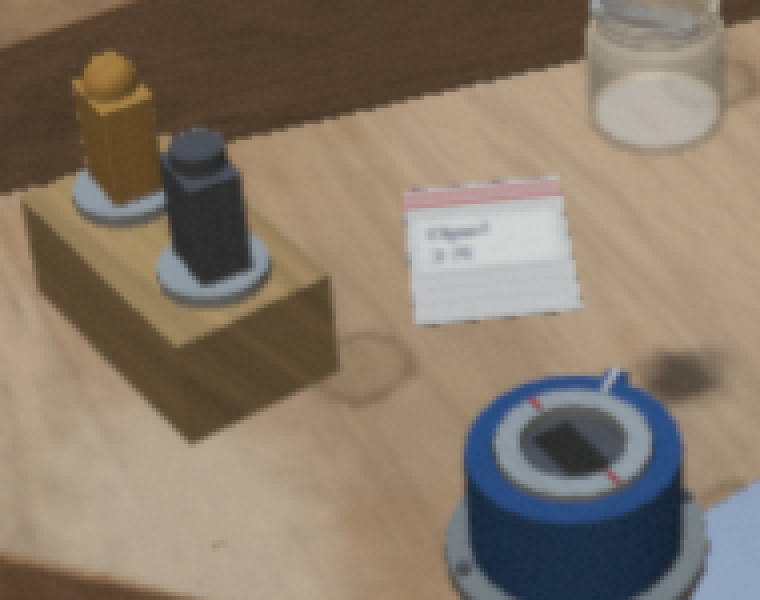

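Run:
```python
from h import *
f=cam("top"); g=cam("scene"); np.set_printoptions(precision=4,suppress=True)
def tri(p,q):
    P=f["K"]@np.c_[f["R"],f["t"]];Q=g["K"]@np.c_[g["R"],g["t"]]
    X=cv2.triangulatePoints(P,Q,np.array(p,float),np.array(q,float)).ravel();return X[:3]/X[3]
print("lamp end",tri([362,183],[375,128]),"lamp end-hi",tri([375,155],[405,100]))
c=atz(f,[382,275.0],.05)[0]; m=atz(f,[[371.5,276.6],[392.7,273.4]],.05); l=atz(f,[[370.0,262.6]],.048)[0]
d=m[0]-m[1]; print("c",c,m,"slot",np.arctan2(d[1],d[0]),"lug",l,np.arctan2(*(l-c)[1::-1]))
# scene
m=atz(g,[[180+535/4,205+404/4],[180+614/4,205+478/4]],.05);l=atz(g,[[180+612/4,205+380/4]],.048)[0]
c=atz(g,[[180+573/4,205+443/4]],.05)[0];d=m[0]-m[1];print("c",c,m,"slot",np.arctan2(d[1],d[0]),"lug",l,np.arctan2(*(l-c)[1::-1]))
w=cam("wrist");print(w["T_tool_cam"],w["fx"])
s=arm.get_state();R=Ro.from_euler("xyz",s["ee_rot"]).as_matrix()
for P in ([.36,-.35,.246],[.42,-.105,.246]): print(R.T@(np.array(P)-s["eef_pos"])/.025)
```

```text
lamp end [ 0.6163 -0.2481  0.261 ] lamp end-hi [ 0.6464 -0.2645  0.2961]
c [ 0.5058 -0.304   0.05  ] [[ 0.503  -0.2832  0.05  ]
 [ 0.5086 -0.3252  0.05  ]] slot 1.703496751516468 lug [ 0.531  -0.2813  0.048 ] 0.7332734111093109
c [ 0.5065 -0.302   0.05  ] [[ 0.504  -0.2797  0.05  ]
 [ 0.5104 -0.3223  0.05  ]] slot 1.7203709062729293 lug [ 0.5322 -0.2789  0.048 ] 0.7329384101716965
[[-0.0004 -0.9575 -0.2883  0.0769]
 [ 1.     -0.0006  0.0005 -0.0002]
 [-0.0006 -0.2883  0.9575 -0.1379]
 [ 0.      0.      0.      1.    ]] 379.6876501848857
[-8.6766  8.8867 -0.0171]
[-14.3147  17.254   -0.0173]
```

>>> play_rows --pt "-0.8 0.96 0" --pt "-0.8 0.96 0" --pt "-0.8 0.96 0" --pt "-0.8 0.96 0" --pt "-0.8 0.96 0" --pt "-0.8 0.96 0" --pt "-0.8 0.96 0" --pt "-0.8 0.96 0" --twist '[0,0,0,0,0,0,0,0]' --fingers 1

```text
t: 2.05
eef_pos: [0.3173, -0.3971, 0.2458]
ee_rot: [-3.141, 0.0, -2.789]
force: [0.7, -0.0, -1.1]
width: 0.0876
gripper_force: 0.0
```

>>> play_rows --pt "-0.8 0.96 0" --pt "-0.8 0.96 0" --pt "-0.8 0.96 0" --pt "-0.8 0.96 0" --pt "-0.8 0.96 0" --pt "-0.8 0.96 0" --pt "-0.8 0.96 0" --pt "-0.8 0.96 0" --twist '[0,0,0,0,0,0,0,0]'

```text
t: 3.05
eef_pos: [0.4011, -0.1615, 0.2459]
ee_rot: [-3.141, 0.001, -2.789]
force: [0.3, -0.7, -0.3]
width: 0.0878
gripper_force: 0.0
```

>>> play_rows --pt "-0.8 0.96 0" --pt "-0.8 0.96 0" --pt "0 0 0" --pt "0 0 0" --pt "0 0 0" --pt "0 0 0" --pt "0 0 0" --pt "0 0 0" --twist '[0,0,-1,-1,-1,-1,-1,-1]'

```text
t: 4.05
eef_pos: [0.4218, -0.1036, 0.2457]
ee_rot: [-3.141, 0.0, -1.884]
force: [0.2, -0.5, -0.2]
width: 0.0878
gripper_force: 0.0
```

>>> play_rows --pt "0 0 0" --pt "0 0 0" --pt "0 0 0" --pt "0 0 0" --pt "0 0 0" --pt "0 0 0" --twist '[-1,-1,-1,-0.5,0,0]'

```text
t: 4.8
eef_pos: [0.4218, -0.1036, 0.2457]
ee_rot: [-3.141, 0.0, -1.366]
force: [-0.4, 0.3, -0.4]
width: 0.0876
gripper_force: 0.0
```

Run:
```python
from h import *
from scipy.optimize import least_squares
np.set_printoptions(precision=4,suppress=True)
s=arm.get_state();print(s["t"],s["eef_pos"],s["ee_rot"],s["q"],s["force"])
w=cam("wrist")
print([(b["extent"],b["confidence"]) for b in models.boxes_of("dome_stake","wrist")])
p=w["pixels"][:,:,::-1].copy()
cv2.imwrite("pics/w1.png",p)
f=cam("top");g=cam("scene")
rays=[]
for c,P in ((f,[[380,153],[600,103],[380,206],[480,188]]),(g,[[430,105],[500,130],[400,158],[600,243]])):
    o=-c["R"].T@c["t"]
    for x in atz(c,P,0): rays.append((o,(x-o)/np.linalg.norm(x-o)))
def res(v):
    P=np.array([v[0],-.4,v[1]]);d=np.array([v[2],-1,v[3]])
    return [abs(np.dot(P-o,n:=np.cross(d,r))/np.linalg.norm(n))-v[4] for o,r in rays]
r=least_squares(res,[.64,.29,0,0,.045]);print("lamp axis x,z at y=-.4, dx,dz per -y, r",r.x,r.fun)
```

```text
4.8 [ 0.4218 -0.1036  0.2457] [-3.1413  0.     -1.3655] [ 0.2165 -0.0517 -0.4856  0.     -1.1367 -0.0112] [-0.3652  0.3113 -0.3596]
[([318.6, 218.6, 42.0, 48.7], 0.85), ([78.0, 171.2, 96.7, 68.5], 0.22)]
lamp axis x,z at y=-.4, dx,dz per -y, r [0.6559 0.2746 0.1969 0.0839 0.0372] [ 0.0042  0.0031  0.0002  0.0075 -0.0021 -0.0056 -0.0051 -0.0022]
```

View pics/w1.png

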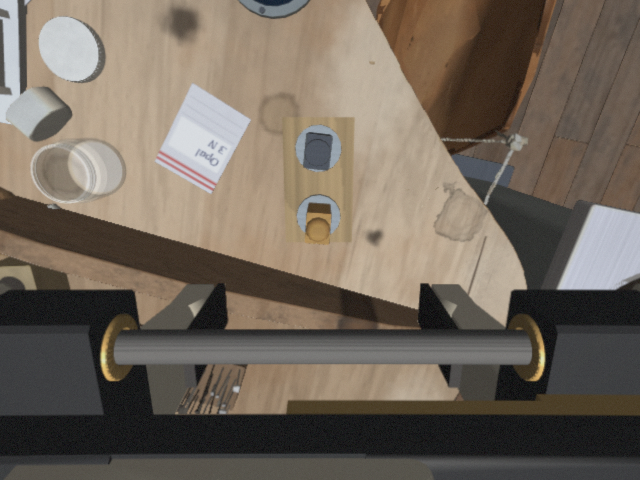

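Wrist view: dome at about (318,229), its collar around (320,216), flat stake at (318,150). The rack is nearly square to the image. I'll zoom in for the head's yaw.

Run:
```python
from h import *
w=cam("wrist")
print(atz(w,[[317.5,229.5]],.098),atz(w,[[320,216]],.049))
cv2.imwrite("pics/w2.png",cv2.resize(w["pixels"][185:255,280:360],None,fx=8,fy=8,interpolation=2)[:,:,::-1])
```

```text
[[ 0.42653135 -0.10196536  0.098     ]] [[ 0.42474534 -0.10146358  0.049     ]]
```

View pics/w2.png

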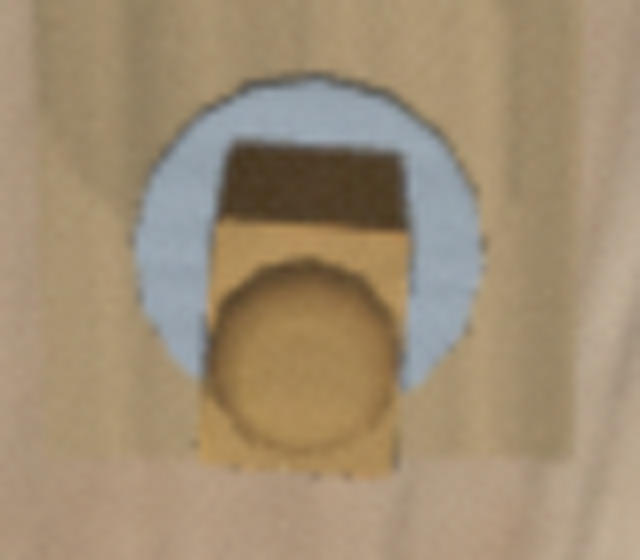

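Run:
```python
from h import *
np.set_printoptions(precision=4,suppress=True)
w=cam("wrist"); s=arm.get_state()
q=np.array([[216,218],[410,230],[394,473],[200,460],[310,245],[305,355]])/8-.44+[280,185]
X=atz(w,q,.092); print(X, X[:4].mean(0)); X2=atz(w,q[4:],.050);print(X2[0],atz(w,q[5:],.1))
for a,b in((0,1),(3,2),(3,0),(2,1)):
    d=X[b]-X[a];print(np.arctan2(d[1],d[0]),np.linalg.norm(d))
print(proj(w,[X[:4].mean(0)]))
R=Ro.from_euler("xyz",s["ee_rot"]).as_matrix()
C=X[:4].mean(0);C[2]=.073;print(R.T@(C-s["eef_pos"])/.025)
```

```text
[[ 0.4376 -0.1127  0.092 ]
 [ 0.4187 -0.1154  0.092 ]
 [ 0.415  -0.0906  0.092 ]
 [ 0.4344 -0.0879  0.092 ]
 [ 0.428  -0.1119  0.092 ]
 [ 0.4262 -0.1008  0.092 ]] [ 0.4264 -0.1017  0.092 ]
[ 0.4264 -0.1021  0.05  ] [[ 0.4266 -0.103   0.1   ]]
-2.998624568826411 0.019082730097162725
-3.0055515060944846 0.01955141021520813
-1.4412080387792554 0.024945684134061445
-1.4224670960892172 0.02507924201264651
[[317.6807 227.8984]]
[-0.0392 -0.1974  6.9028]
```

>>> play_rows --pt "-0.04 -0.2 0" --pt "0 0 1" --pt "0 0 1" --pt "0 0 1" --pt "0 0 1" --pt "0 0 0.9" --pt "0 0 0" --pt "0 0 0" --twist '[0.44,0,0,0,0,0,0,0]'

```text
t: 6.1
eef_pos: [0.427, -0.1016, 0.1238]
ee_rot: [-3.141, -0.0, -1.43]
force: [-1.2, 0.5, 0.5]
width: 0.088
gripper_force: 0.0
```

>>> play_rows --pt "0 0 0.5" --pt "0 0 0.5" --pt "0 0 0.5" --pt "0 0 0.44" --pt "0 0 0" --pt "0 0 0" --twist '[0,0,0,0,0,0]'

```text
t: 6.85
eef_pos: [0.4267, -0.1016, 0.0746]
ee_rot: [3.142, -0.0, -1.43]
force: [0.0, 0.5, 0.8]
width: 0.0873
gripper_force: 0.0
```

>>> play_rows --pt "0 0 0" --pt "0 0 0" --pt "0 0 0" --pt "0 0 0" --pt "0 0 0" --pt "0 0 0" --pt "0 0 0" --pt "0 0 0" --twist '[0,0,0,0,0,0,0,0]' --fingers 0.1 --newtons 30

```text
t: 7.85
eef_pos: [0.4263, -0.1017, 0.0745]
ee_rot: [3.141, -0.0, -1.43]
force: [1.3, -0.8, -0.4]
width: 0.02
gripper_force: 30.0
```

>>> play_rows --pt "0 0 -0.4" --pt "0 0 -0.8" --pt "0 0 -0.8" --pt "0 0 -0.8" --pt "0 0 -0.8" --pt "0 0 -0.8" --pt "0 0 0" --pt "0 0 0" --twist '[0,0,0,0,0,0,0,0]'

```text
t: 8.85
eef_pos: [0.4259, -0.1016, 0.1841]
ee_rot: [3.141, 0.0, -1.43]
force: [-0.2, -0.1, -1.9]
width: 0.02
gripper_force: 30.0
```

>>> play_rows --pt "0.8 -0.2 0" --pt "0.8 -0.2 0" --pt "0.8 -0.2 0" --pt "0.8 -0.2 0" --pt "0.8 -0.2 0" --pt "0.8 -0.2 0.5" --pt "0.6 -0.2 0.6" --pt "0 0 0.6" --twist '[0,0,0,0,0,0,0,0]'

```text
t: 9.85
eef_pos: [0.4798, -0.2309, 0.1402]
ee_rot: [3.14, 0.0, -1.431]
force: [-0.9, 0.1, -1.5]
width: 0.0198
gripper_force: 30.0
```

Run:
```python
from h import *
np.set_printoptions(precision=4,suppress=True)
s=arm.get_state();print(s["t"],s["eef_pos"],s["ee_rot"],s["q"],s["force"],s["width"])
w=cam("wrist");g=cam("scene");f=cam("top")
b=np.hstack([cv2.resize(w["pixels"],(400,300)),cv2.resize(g["pixels"][100:400,200:500],(300,300))])
t=np.hstack([cv2.resize(w["pixels"][0:100,240:400],(440,275),interpolation=2),cv2.resize(f["pixels"][180:300,300:420],(260,275),interpolation=2)])
cv2.imwrite("pics/c1.png",np.vstack([b,t])[:,:,::-1])
```

```text
9.85 [ 0.4798 -0.2309  0.1402] [ 3.1398  0.0005 -1.4311] [-0.0802  0.2227 -0.4431 -0.0001 -0.9069  0.22  ] [-0.9176  0.1125 -1.4965] 0.019804804118538848
```

View pics/c1.png

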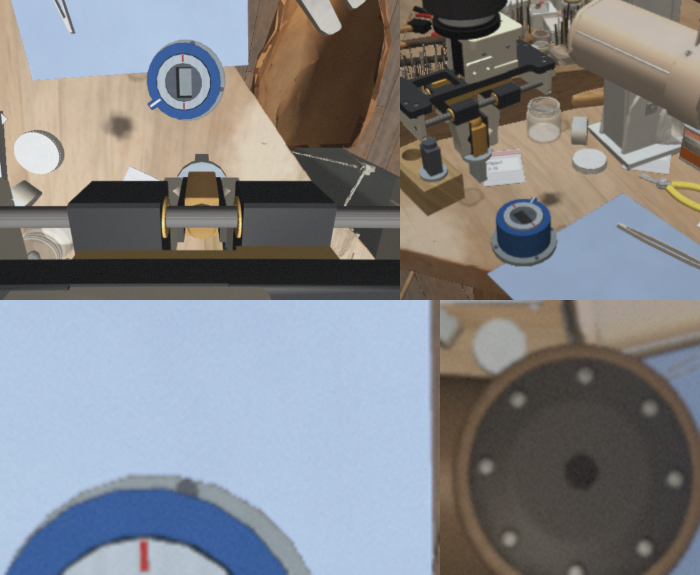

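Composite: the stake is held upright and the gripper clears the lamp. In the wrist view the socket is around (298,130) full-res, with its red marks above and below the slot. I'll measure the marks and lug.

Run:
```python
from h import *
np.set_printoptions(precision=4,suppress=True)
w=cam("wrist"); p=w["pixels"].astype(int); print(p.shape)
sub=np.zeros(p.shape[:2],bool); sub[50:200,230:370]=1
red=sub&(p[:,:,0]>p[:,:,1]+50)&(p[:,:,0]>p[:,:,2]+40)
n,l,st,c=cv2.connectedComponentsWithStats(red.astype(np.uint8)); 
k=[i for i in range(1,n) if st[i,4]>5]; print(st[k,4],c[k])
M=atz(w,c[k],.05); print(M,M.mean(0)); d=M[0]-M[-1]; print("slot",np.arctan2(d[1],d[0])%np.pi)
blue=sub&(p[:,:,2]>p[:,:,0]+60)&(p[:,:,0]<90)
cn=max(cv2.findContours(blue.astype(np.uint8),0,1)[0],key=len).reshape(-1,2)
X=atz(w,cn,.048)[:,:2]
wh=sub&(p.min(2)>0)
# circle fit on far (top) half (upper rim) points
X=X[cn[:,1]<np.median(cn[:,1])]
from scipy.optimize import least_squares
r=least_squares(lambda v:np.hypot(*(X-v[:2]).T)-.035,[.506,-.302],loss="soft_l1",f_scale=.0005);print("housing c",r.x,len(X))
# sleeve ring: boundary of hole in blue
h=cv2.findContours(blue.astype(np.uint8),cv2.RETR_CCOMP,1)
for q,i in zip(h[0],h[1][0]):
    if i[3]>=0 and len(q)>40:
        Y=atz(w,q.reshape(-1,2),.05)[:,:2]; rr=least_squares(lambda v:np.hypot(*(Y-v[:2]).T)-.025,[.506,-.302],loss="soft_l1",f_scale=.0005);print("sleeve",rr.x,np.abs(rr.fun).mean())
C=M.mean(0); lug=atz(w,[[153*1.6,103.5*1.6]],.048)[0]; print("lug",lug,np.arctan2(*(lug-C)[1::-1]))
s=arm.get_state();R=Ro.from_euler("xyz",s["ee_rot"]).as_matrix()
print("move",R.T@(np.r_[C[:2],.1182]-s["eef_pos"])/.025)
# own collar check
print("collar pred",proj(w,[s["eef_pos"]-[0,0,.0245]]),models.boxes_of("socket","wrist")[0]["extent"])
```

```text
(480, 640, 3)
[22 24] [[290.5     90.    ]
 [292.75   167.8333]]
[[ 0.511  -0.3224  0.05  ]
 [ 0.5047 -0.2798  0.05  ]] [ 0.5078 -0.3011  0.05  ]
slot 1.7174239354623182
housing c [ 0.5074 -0.2996] 175
sleeve [ 0.5159 -0.2611] 0.001424214599496301
sleeve [ 0.5076 -0.3012] 0.0004937828944566759
lug [ 0.5333 -0.2768  0.048 ] 0.7606867393531466
move [ 2.9762 -0.7183  0.934 ]
collar pred [[323.3328 298.4793]] [297.2, 127.5, 125.1, 128.1]
```

>>> play_rows --pt "0.7 -0.18 0" --pt "0.8 -0.18 0" --pt "0.8 -0.18 0" --pt "0.68 -0.18 0" --pt "0 0 0.4" --pt "0 0 0.4" --pt "0 0 0" --pt "0 0 0" --twist '[0,0,0,0,0,0,0,0]'

```text
t: 11.1
eef_pos: [0.5084, -0.3013, 0.1221]
ee_rot: [3.141, -0.0, -1.429]
force: [1.0, 0.4, -2.1]
width: 0.02
gripper_force: 30.0
```

Run:
```python
from h import *
np.set_printoptions(precision=4,suppress=True)
s=arm.get_state();print(s["eef_pos"],s["ee_rot"],s["q"],s["force"],s["moment"])
w=cam("wrist");g=cam("scene")
cv2.imwrite("pics/c2.png",np.hstack([cv2.resize(w["pixels"][240:440,220:420],(400,400),interpolation=2),cv2.resize(g["pixels"][230:390,230:390],(400,400),interpolation=2)])[:,:,::-1])
```

```text
[ 0.5084 -0.3013  0.1221] [ 3.1415 -0.     -1.4292] [-0.2044  0.3297 -0.3374  0.0001 -0.9038  0.346 ] [ 0.9781  0.389  -2.081 ] [-0.0637  0.1396  0.0343]
```

View pics/c2.png

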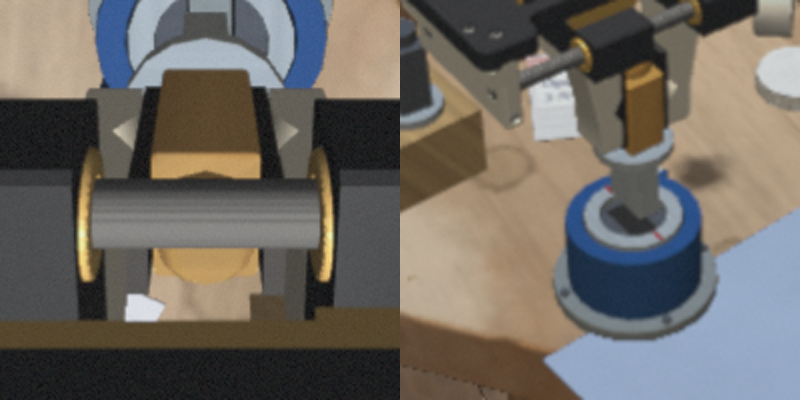

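The shank sits just above the mouth and in line with the slot. Lowering it gently.

>>> play_rows --pt "0 0.02 0.1" --pt "0 0 0.1" --pt "0 0 0.1" --pt "0 0 0.08" --pt "0 0 0.05" --pt "0 0 0.03" --pt "0 0 0" --pt "0 0 0" --twist '[0,0,0,0,0,0,0,0]'

```text
t: 12.2
eef_pos: [0.5079, -0.3017, 0.1107]
ee_rot: [-3.141, -0.0, -1.43]
force: [-0.1, -0.2, -1.1]
width: 0.0204
gripper_force: 30.0
```

>>> play_rows --pt "0 0 0.02" --pt "0 0 0.02" --pt "0 0 0" --pt "0 0 0" --twist '[0,0,0,0]'

```text
t: 12.7
eef_pos: [0.5079, -0.3017, 0.1096]
ee_rot: [3.142, -0.0, -1.43]
force: [1.1, 0.1, -2.6]
width: 0.02
gripper_force: 30.0
```

>>> play_rows --pt "0 0 0.03" --pt "0 0 0.03" --pt "0 0 0.03" --pt "0 0 0" --twist '[0,0,0,0]'

```text
t: 13.2
eef_pos: [0.5078, -0.3016, 0.1072]
ee_rot: [3.141, 0.0, -1.43]
force: [0.7, -0.7, -1.7]
width: 0.0196
gripper_force: 30.0
```

It's already past the slot mouth with no force. Continuing down.

>>> play_rows --pt "0 0 0.04" --pt "0 0 0.04" --pt "0 0 0.04" --pt "0 0 0.04" --pt "0 0 0" --twist '[0,0,0,0,0]'

```text
t: 13.82
eef_pos: [0.5078, -0.3017, 0.1032]
ee_rot: [3.141, 0.0, -1.43]
force: [0.3, -0.0, -2.5]
width: 0.0198
gripper_force: 30.0
```

>>> play_rows --pt "0 0 0.06" --pt "0 0 0.06" --pt "0 0 0.06" --pt "0 0 0.06" --pt "0 0 0.06" --pt "0 0 0" --twist '[0,0,0,0,0,0]'

```text
t: 14.58
eef_pos: [0.5078, -0.3016, 0.0956]
ee_rot: [3.141, 0.0, -1.43]
force: [-0.1, 0.8, -0.7]
width: 0.0199
gripper_force: 30.0
```

>>> play_rows --pt "0 0 0.08" --pt "0 0 0.08" --pt "0 0 0.08" --pt "0 0 0.08" --pt "0 0 0.08" --pt "0 0 0.08" --pt "0 0 0.04" --pt "0 0 0" --twist '[0,0,0,0,0,0,0,0]'

```text
t: 15.58
eef_pos: [0.5078, -0.3017, 0.0827]
ee_rot: [3.141, 0.0, -1.43]
force: [-0.2, 0.4, -2.0]
width: 0.0199
gripper_force: 30.0
```

>>> play_rows --pt "0 0 0.02" --pt "0 0 0.02" --pt "0 0 0.02" --pt "0 0 0" --twist '[0,0,0,0]'

```text
t: 16.08
eef_pos: [0.5078, -0.3017, 0.0813]
ee_rot: [3.142, 0.0, -1.43]
force: [-0.6, 0.2, -1.5]
width: 0.0199
gripper_force: 30.0
```

>>> play_rows --pt "0 0 0.02" --pt "0 0 0" --twist '[0,0]'

```text
t: 16.32
eef_pos: [0.5078, -0.3017, 0.0808]
ee_rot: [3.142, 0.0, -1.43]
force: [0.0, -0.2, -2.3]
width: 0.0198
gripper_force: 30.0
```

>>> play_rows --pt "0 0 0.02" --pt "0 0 0" --twist '[0,0]'

```text
t: 16.58
eef_pos: [0.5079, -0.3017, 0.0805]
ee_rot: [-3.141, -0.0, -1.43]
force: [0.1, 0.1, 1.7]
width: 0.02
gripper_force: 30.0
```

>>> play_rows --pt "0 0 0.02" --pt "0 0 0" --twist '[0,0]'

```text
t: 16.82
eef_pos: [0.5079, -0.3017, 0.0805]
ee_rot: [-3.141, -0.0, -1.43]
force: [-1.6, 1.6, 5.3]
width: 0.02
gripper_force: 30.0
```

Seated on its collar at z=0.0805 with a light push. Now turning clockwise.

>>> play_rows --pt "0 0 0" --pt "0 0 0" --pt "0 0 0" --pt "0 0 0" --pt "0 0 0" --pt "0 0 0" --pt "0 0 0" --pt "0 0 0" --twist '[0.3,0.4,0.4,0.4,0.4,0.4,0.4,0.3]'

```text
t: 17.82
eef_pos: [0.5077, -0.302, 0.0805]
ee_rot: [-3.141, -0.001, -1.881]
force: [-3.1, 0.3, 6.3]
width: 0.0196
gripper_force: 30.0
```

```bash
python3 -c "
from station import arm
s=arm.get_state();print(s['eef_pos'],s['ee_rot'],s['q'],s['force'],s['moment'])"
```

```text
[ 0.50771568 -0.30202393  0.08050716] [-3.14149087e+00 -5.86116354e-04 -1.88110015e+00] [-0.20559532  0.37755145 -0.38010355  0.00081708 -0.81310151 -0.10527   ] [-3.13803811  0.25098082  6.29592921] [0.05300137 1.24364114 0.05070747]
```

>>> play_rows --pt "0 0 0" --pt "0 0 0" --pt "0 0 0" --pt "0 0 0" --pt "0 0 0" --pt "0 0 0" --pt "0 0 0" --pt "0 0 0" --twist '[0.4,0.4,0.4,0.4,0.4,0.3,0.2,0]'

```text
t: 18.82
eef_pos: [0.5074, -0.302, 0.0805]
ee_rot: [3.141, -0.001, -2.255]
force: [-2.7, 0.1, 6.7]
width: 0.0197
gripper_force: 30.0
```

```bash
cat > s.py <<'E'
from station import arm
import numpy as np
s=arm.get_state()
for k in ('eef_pos','ee_rot','force','moment'): print(np.round(s[k],4))
print(s['q'][5])
E
python3 s.py
```

```text
[ 0.5074 -0.302   0.0805]
[ 3.1414e+00 -7.0000e-04 -2.2550e+00]
[-2.6813  0.0507  6.7183]
[ 0.1655  1.525  -0.0092]
-0.47908127417500723
```

>>> play_rows --pt "0 0 0" --pt "0 0 0" --pt "0 0 0" --pt "0 0 0" --twist '[0.15,0.15,0.15,0]'

```text
t: 19.32
eef_pos: [0.5073, -0.3019, 0.0805]
ee_rot: [3.141, -0.001, -2.322]
force: [-4.9, 1.2, 7.3]
width: 0.0198
gripper_force: 30.0
```

```bash
python3 s.py
```

```text
[ 0.5073 -0.3019  0.0805]
[ 3.1413e+00 -8.0000e-04 -2.3224e+00]
[-4.8654  1.1984  7.3123]
[ 0.2408  1.5176 -0.0626]
-0.5465011607283585
```

>>> play_rows --pt "0 0 0" --pt "0 0 0" --pt "0 0 0" --twist '[0.1,0.1,0]'

```text
t: 19.7
eef_pos: [0.5073, -0.3017, 0.0805]
ee_rot: [3.141, -0.001, -2.352]
force: [-4.4, 1.4, 7.7]
width: 0.0196
gripper_force: 30.0
```

```bash
python3 s.py
```

```text
[ 0.5073 -0.3017  0.0805]
[ 3.1411e+00 -7.0000e-04 -2.3523e+00]
[-4.4288  1.3823  7.6989]
[0.7154 1.6191 0.032 ]
-0.5763219918095842
```

>>> play_rows --pt "0 0 0" --pt "0 0 0" --twist '[0.1,0]'

```text
t: 19.95
eef_pos: [0.5072, -0.3016, 0.0805]
ee_rot: [3.141, -0.001, -2.367]
force: [-3.9, 2.2, 7.3]
width: 0.0197
gripper_force: 30.0
```

```bash
python3 s.py
```

```text
[ 0.5072 -0.3016  0.0805]
[ 3.1409e+00 -7.0000e-04 -2.3672e+00]
[-3.8619  2.2298  7.3382]
[1.0885 1.7414 0.0605]
-0.5912886122287426
```

>>> play_rows --pt "0 0 0" --pt "0 0 0" --twist '[0.1,0]'

```text
t: 20.2
eef_pos: [0.5071, -0.3015, 0.0805]
ee_rot: [3.141, -0.001, -2.382]
force: [-3.9, 3.1, 9.4]
width: 0.02
gripper_force: 30.0
```

```bash
python3 s.py
```

```text
[ 0.5071 -0.3015  0.0805]
[ 3.1406e+00 -8.0000e-04 -2.3821e+00]
[-3.8542  3.1362  9.4447]
[1.3716 1.841  0.1307]
-0.6061686329485372
```

>>> play_rows --pt "0 0 0" --pt "0 0 0" --twist '[0.1,0]'

```text
t: 20.45
eef_pos: [0.507, -0.3014, 0.0805]
ee_rot: [3.14, -0.001, -2.397]
force: [-4.5, 4.0, 9.4]
width: 0.0197
gripper_force: 30.0
```

```bash
python3 s.py
```

```text
[ 0.507  -0.3014  0.0805]
[ 3.1405e+00 -1.0000e-03 -2.3968e+00]
[-4.5376  3.9987  9.3593]
[1.4759 1.9565 0.3536]
-0.620949794019473
```

>>> play_rows --pt "0 0 0" --pt "0 0 0" --pt "0 0 0" --twist '[0.04,0,0]'

```text
t: 20.82
eef_pos: [0.507, -0.3015, 0.0805]
ee_rot: [3.141, -0.001, -2.402]
force: [-5.2, 3.9, 8.9]
width: 0.0196
gripper_force: 30.1
```

```bash
python3 s.py
```

```text
[ 0.507  -0.3015  0.0805]
[ 3.1406e+00 -1.0000e-03 -2.4023e+00]
[-5.161   3.9033  8.9235]
[1.4323 1.9296 0.4368]
-0.626607345884194
```

The turning moment rose to 0.44 N m with the stake lying along socket x, so it is on the stop. Releasing and rising.

>>> play_rows --pt "0 0 -0.02" --pt "0 0 0" --pt "0 0 0" --pt "0 0 0" --pt "0 0 0" --pt "0 0 0" --pt "0 0 0" --pt "0 0 0" --twist '[0,0,0,0,0,0,0,0]' --fingers 0.7

```text
t: 21.82
eef_pos: [0.5079, -0.3017, 0.0803]
ee_rot: [-3.142, 0.0, -2.403]
force: [-0.1, 0.5, 0.1]
width: 0.0613
gripper_force: 0.0
```

>>> play_rows --pt "0 0 -0.2" --pt "0 0 -0.4" --pt "0 0 -0.6" --pt "0 0 -0.6" --pt "0 0 -0.6" --pt "0 0 -0.6" --pt "0 0 -0.3" --pt "0 0 0" --twist '[0,0,0,0,0,0,0,0]'

```text
t: 22.82
eef_pos: [0.5081, -0.3017, 0.1634]
ee_rot: [-3.141, 0.001, -2.403]
force: [-0.2, 0.2, 0.6]
width: 0.0614
gripper_force: 0.0
```

>>> play_rows --pt "0.6 0 0" --pt "0.8 0 0" --pt "0.8 0 0" --pt "0.8 0 0" --pt "0.8 0 0" --pt "0 0 0" --twist '[0,0,0,0,0,0]'

```text
t: 23.58
eef_pos: [0.4362, -0.3668, 0.1629]
ee_rot: [3.141, -0.0, -2.405]
force: [0.6, -1.1, 0.4]
width: 0.0618
gripper_force: 0.0
```

```bash
python3 s.py
python3 - <<'E'
from h import *
w=cam("wrist");g=cam("scene");f=cam("top")
cv2.imwrite("pics/e.png",np.vstack([np.hstack([cv2.resize(w["pixels"],(400,300)),cv2.resize(g["pixels"][200:380,160:400],(400,300))]),np.hstack([cv2.resize(f["pixels"][240:330,320:440],(400,300),interpolation=2),cv2.resize(g["pixels"][260:365,270:410],(400,300),interpolation=2)])])[:,:,::-1])
cv2.imwrite("pics/e_s.png",g["pixels"][:,:,::-1]);cv2.imwrite("pics/e_w.png",w["pixels"][:,:,::-1])
E
```

```text
[ 0.4362 -0.3668  0.1629]
[ 3.1415e+00 -1.0000e-04 -2.4053e+00]
[ 0.5687 -1.1161  0.3656]
[0.0328 0.0249 0.0427]
-0.47856396424461645
```

View pics/e.png

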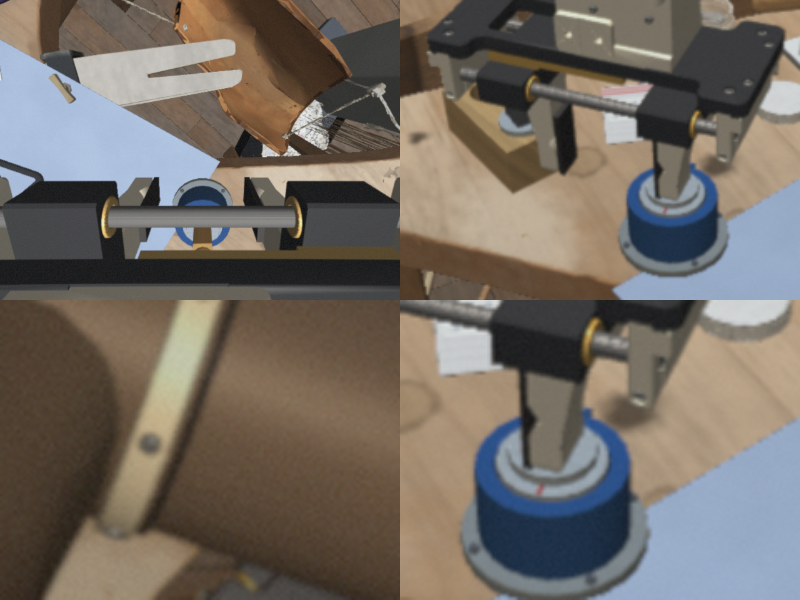

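The view is partly blocked by a finger, so I'll step aside to check.

>>> play_rows --pt "0 0.6 -0.2" --pt "0 0.8 -0.2" --pt "0 0.8 -0.2" --pt "0 0.8 -0.2" --pt "0 0.8 0" --pt "0 0.6 0" --pt "0 0 0" --twist '[0,0,0,0,0,0,0]'

```text
t: 24.6
eef_pos: [0.3629, -0.2833, 0.1834]
ee_rot: [-3.141, 0.001, -2.402]
force: [0.8, 0.0, 0.2]
width: 0.0612
gripper_force: 0.0
```

Run:
```python
from h import *
g=cam("scene");p=g["pixels"].astype(int)
sub=np.zeros(p.shape[:2],bool); sub[290:345,295:355]=1
red=sub&(p[:,:,0]>p[:,:,1]+40)&(p[:,:,0]>p[:,:,2]+30)&(p[:,:,2]>p[:,:,1]-25)
n,l,st,c=cv2.connectedComponentsWithStats(red.astype(np.uint8));C=np.array([.5068,-.3020])
for i in range(1,n):
    X=atz(g,[c[i]],.05)[0]; d=X[:2]-C; print(st[i,4],c[i],X,np.hypot(*d),np.arctan2(d[1],d[0])%np.pi)
for z in(.111,.05):print(proj(g,[[.5068,-.302,z]]))
cv2.imwrite("pics/e2.png",np.hstack([cv2.resize(g["pixels"][250:370,265:385],(400,400),interpolation=2),cv2.resize(g["pixels"][180:360,150:400],(400,400))])[:,:,::-1])
```

```text
3 [318.66666667 326.        ] [ 0.49308875 -0.31610679  0.05      ] 0.01967231357902701 0.7996160309182927
[[322.28976451 277.62531966]]
[[323.48558675 315.64788171]]
```

View pics/e2.png

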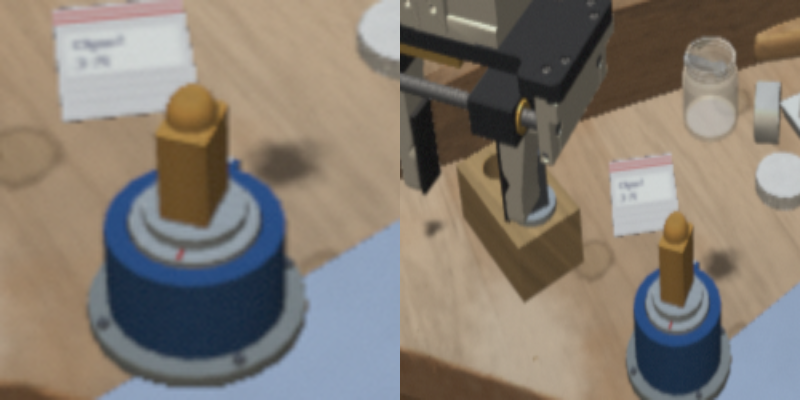

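The stake is fully home, with its collar on the sleeve and the near red mark at about (319,326), within error of the stop angle. The gripper is clear, so I'm handing in.

```bash
python3 -c "
from station import arm
print(arm.job_done())"
```

```text
the job is handed in; nothing more can be done
None
```

The domed stake is fully home in the socket, turned clockwise to the lock stop (about 0.44 N m at the stop) and released; the job was handed in at about 25 s, but no verdict came back.

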